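Open the sliding-lid dough tray and get the measuring cup out onto the scale

TASK

The measuring cup is shut inside the top dough tray, under the clear sliding lid, and someone has left the ramekin standing on that lid. Set the ramekin down on the bare counter, lift the lid's bar end over the stop lip, slide the lid clear of its grooves and lay it flat, bar up, on the bare counter; then take the measuring cup out and stand it upright on the scale's steel plate. Put things down gently without dropping or tipping them, and leave the clip, the peel, the jar and the loaf tin where they are.

Things in the scene. Friction and masses are not known exactly. Their poses are not given: they have to be found in the camera images.
- trays: Two stacked dough trays of pale wood, fixed, 224 mm long (own x), 184 mm wide (own y), 143 mm high. Origin: centre of the underside, on the counter. Own -x is the low front end, where the lid comes out, roughly towards the robot; +x is the closed rear. Only the upper tray is used: rear wall up to 143 mm, low front wall 126 mm plus lip, side ledges for the lid at 126 mm. Does not move.
- tray_floor (a point): Centre of the upper tray's inner floor, 68 mm above the counter, straight above the trays' origin, axes as the trays'. Inside the tray measures 200 mm (x) by 156 mm (y).
- keeper_end (a point): Front end of the grooves, on the centre line at the ledges' height (126 mm), 20 mm towards +x of the trays' origin. Each side wall has an 8 mm ledge under the lid's edge and a 6 mm cheek outside it up to 143 mm. From this point back to the rear wall (80 mm) a keeper strip, underside 136 mm, top 143 mm, overhangs each ledge by 8 mm: a groove 10 mm high. Ahead of it the ledge is open above.
- stop_lip (a point): Middle of the top of the stop lip on the front wall, 132.5 mm above the counter, 6.5 mm above the ledges; lip from -112 to -104 mm on the trays' x. The lid cannot be lifted straight off: raise its front end 8 to 12 mm (it pivots on its rear edge), slide it about 85 mm towards -x over the lip, so that its rear edge passes the keepers' front ends, then lift it away.
- lid: Clear acrylic sheet 200 mm (own x) by 168 mm (own y) by 5 mm, about 0.23 kg, with an oak grip bar on top near its front end: 16 mm thick (x), 80 mm long (y), 32 mm tall, centred 60 mm towards own -x. Origin: centre of the sheet's underside. Starts shut in the tray: origin 126 mm up, about 2 mm towards -x of the trays' origin, same directions, about 2 mm play each side.
- lid_bar (a point): Centre of the top face of the lid's grip bar, 37 mm above the lid's underside.
- ramekin: White porcelain ramekin, round, 60 mm across at the foot, 66 mm at the rim, 42 mm high, wall 5 mm, about 0.16 kg. Origin: centre of its underside; own z up. Starts standing on the lid behind the bar.
- cup: Copper-toned aluminium measuring cup, 54 mm across at the foot, 62 mm at the rim, 50 mm high, wall 3 mm, about 0.11 kg, with a flat handle 14 mm wide and 5 mm thick at 44 to 49 mm height, reaching to 107 mm from the cup's axis towards own -x. Origin: centre of the underside of the cup; own z up. Starts upright on the floor of the upper tray, handle roughly to the front, visible through the lid.
- scale: Flat kitchen scale with black body, fixed, 205 mm (own x) by 160 mm (own y). Origin: centre of its underside on the counter.
- scale_plate (a point): Centre of the top face of the scale's square steel plate, 150 x 150 mm, 24 mm above the counter; axes as the scale's.
- clip: Steel spring clip lying on the counter, 80 mm (own x) by 34 mm (own y), 22 mm high. Origin: centre of its underside. Leave it alone.
- peel: Short oak turning peel lying flat on the counter, 325 mm long: blade 110 mm wide and 8 mm thick, with round end, from -180 to -25 mm on own x; then a neck and a handle 24 mm wide and 16 mm high, to +145 mm on own x. Origin: on the underside, on the centre line. Leave it alone.
- jar: Closed glass storage jar with cork lid, standing, 80 mm across, 125 mm high. Origin: centre of its underside. Leave it alone.
- tin: Open dark steel loaf tin standing on the counter, rim 202 mm (own x) by 108 mm (own y), 62 mm high. Origin: centre of its underside. Leave it alone.
Not all that is in view belongs to the job. There is more than one size of the ramekin; the one meant has the size given above.

How it is judged:
By the outcome, as a careful person would: the job done as asked, in the order asked, and still so for the second after the job is handed in, with the robot touching nothing.
It also fails if it takes over 72 s, if anything falls off the work surface, if the arm or the gripper's body presses on something with over 40 N, if the wrist force passes 120 N, or if a joint passes its speed limit or range.

ROBOT

A 6-joint arm with a two-finger parallel gripper is mounted at the origin on the work surface. World frame = base frame: x ahead of the robot, y to its left, z up, the work surface at z = 0. Lengths are in mm, angles in rad, forces in N, time in s.
With the tool pointing down it reaches from about 325 to 850 mm from the base axis. Payload 15.5 kg.
Tool frame: the origin (TCP) lies on the centre line of the jaws, within the pads' length; the fingertips stand 25 mm ahead of it and the grasp point (between the pads) lies 6 mm ahead of it; z points along the fingers, y is the line along which they close (so a half turn about z gives the same grasp; the last joint's range is limited). The gripper opens to 91 mm and grips with 3 to 60 N. Pads are 32 mm wide; open, the fingers measure 118 mm over their backs; the gripper's body (76 mm by 178 mm) begins 60 mm behind the grasp point.
Start: joints at [1.135, 0.494, 1.345, -0, 1.302, -0.096], TCP at [208.307, 589.266, 238.915] pointing down, gripper open.
Joint ranges: [-2.91, 2.91], [-0.82, 2.16], [0.22, 2.67], [-1.22, 4.37], [0.12, 2.79], [-3.08, 3.08]. Speed limits (rad/s): [1.89, 1.89, 2.57, 3.01, 3.01, 3.01].

INTERFACE

Orientations are given as a unit quaternion [x, y, z, w].
In Python, from workcell import r, effector, cams, workorder, nets, readout gives the robot as it stands. Calls block until the motion is done:
- r.move_pose(position, orientation): joint-space move of the TCP to a pose.
- r.movel(position, attitude=None, rate=150): straight line of the TCP; attitude=None keeps the orientation; rate is the mean speed in mm/s.
- r.movej(angles): joint-space move.
- effector.grip(opening, strength=None): finger opening in mm; strength is the grip in N (None keeps the last); returns when the fingers have stopped.
- r.wait(seconds).
- r.ik(position, orientation): joint angles nearest the present ones, or None.
- cams.capture(name): name is "scene" or "side" or "wrist"; returns a dict with "frame" (480x640x3 uint8, blue, green, red), "fov_y" (degrees; the focal length in pixels is half the picture's height over the tangent of half this angle, whatever the lens; pixels are square), "cx", "cy" (the principal point, pixels), "extrinsics" (4x4, takes a point from camera to world coordinates). Camera axes: x right, y up, looking along -z (the intrinsics and any distortion apply to the point x, -y, -z); pixel columns grow to the right and rows downward; lengths in mm; the calibration is good to about 2 mm. The wrist camera is an equidistant fisheye: a pixel r from the principal point sees the ray r / f radians off the axis. A picture is of the moment at which its call begins. There is no depth.
A pose or a line that the arm cannot do raises r.IKError and nothing moves.
- workorder.job_done(): hands the job in; it is judged then, once.
Trained networks look in a picture, given as the dict that the camera call returned (one of the last four; its "shot" number tells which), for a name from the list of things; names that differ only in an ending like _2 or _b are one class to them, and where a whole thing is asked for, a point or a joint stands for the part that bears it (a point fixed in the world has none). Each returns a list of dicts, best first, with "conf" (0 to 1); they miss things now and then, are a little off and sometimes report something else, mostly with a low value. They report only what shows in the picture. A call takes as long as a camera call. They do not tell look-alikes from the thing itself.
- nets.spot_in(picture, label): "extent" ([left, top, right, bottom] as shares, 0 to 1, of the picture: columns of its width, rows of its height, round what is visible of it).
Readings, each from a call of its own:
- readout.read_time_s(): time.
- readout.read_joints(): joint angles.
- readout.read_joint_vel(): joint speeds.
- readout.read_joint_torque(): joint torques, N m.
- readout.read_eef_pos(): TCP position.
- readout.read_orientation(): TCP orientation.
- readout.read_ft_force(): force on the tool from outside, world axes, zero at the start.
- readout.read_wrist_torque(): the same for the moment, N m.
- readout.read_gripper_width(): finger opening in mm.
- readout.read_finger_force(): force on a finger pad.
Only numpy, scipy, OpenCV 4.12 (cv2) and the standard library are available. Lean on these libraries where they do the work, as an engineer would, in place of code of your own. Each camera call takes 0.05 s, during which the arm holds its last target. There are 200 camera calls.

## Working session

There is one attempt and no reset: what is moved stays moved. The work goes in short steps, each a Python script; the robot and the scene stay as the last script left them, time stands still between calls to the robot, and variables do not carry over. Pictures are saved under pics/ and viewed, at most 10 in all, crops included, and the job is handed in when it is done.

```bash
mkdir -p pics; ls; cat > h.py <<'E'
import numpy as np, cv2
from workcell import r, effector, cams, workorder, nets, readout
E
python3 - <<'E'
from h import *
for n in ["scene","side"]:
    p=cams.capture(n); cv2.imwrite(f"pics/{n}0.png",p["frame"]); np.save(f"pics/{n}0.npy",p,allow_pickle=True)
    print(n,p["fov_y"],p["cx"],p["cy"],[k for k in p]); print(np.round(p["extrinsics"],3).tolist())
    for l in ["trays","lid","lid_bar","ramekin","cup","scale","clip","peel","jar","tin"]:
        for d in nets.spot_in(p,l)[:3]:
            e=np.array(d["extent"])*[640,480,640,480]; print(l,round(d["conf"],2),np.round(e).astype(int))
print(readout.read_time_s(),readout.read_orientation(),readout.read_eef_pos())
E
```

```text
pics
scene 48.806590752892454 322.35858188113275 243.07866942098013 ['frame', 'fov_y', 'cx', 'cy', 'extrinsics', 'shot']
[[0.788, -0.474, 0.393, 988.755], [0.615, 0.591, -0.521, -596.303], [0.015, 0.653, 0.758, 865.399], [0.0, 0.0, 0.0, 1.0]]
trays 0.98 [146 224 313 379]
trays 0.6 [237 153 321 242]
lid 0.77 [155 235 302 331]
lid_bar 0.73 [155 236 299 331]
ramekin 0.96 [139 363 169 398]
ramekin 0.71 [219 259 263 298]
ramekin 0.61 [282 397 314 428]
scale 0.65 [344 143 450 222]
clip 0.84 [308 205 342 237]
clip 0.41 [145 226 310 383]
peel 0.72 [219 255 261 301]
peel 0.66 [337 253 441 377]
jar 0.61 [314 251 359 320]
jar 0.24 [156 235 304 331]
tin 0.59 [234 153 322 241]
side 50.65804489233291 321.8190574859095 231.62993898053585 ['frame', 'fov_y', 'cx', 'cy', 'extrinsics', 'shot']
[[0.986, 0.112, -0.125, 460.165], [-0.168, 0.598, -0.784, -821.041], [-0.013, 0.794, 0.608, 731.629], [0.0, 0.0, 0.0, 1.0]]
trays 0.56 [225 257 410 436]
lid 0.87 [235 265 388 373]
lid_bar 0.6 [238 266 391 376]
ramekin 0.78 [300 437 337 480]
ramekin 0.57 [311 280 351 323]
ramekin 0.26 [230 257 409 437]
cup 0.73 [229 254 408 436]
scale 0.84 [246 178 338 224]
scale 0.2 [230 258 410 433]
clip 0.94 [276 240 287 272]
clip 0.75 [310 279 353 323]
peel 0.68 [383 223 448 327]
jar 0.84 [346 244 386 290]
tin 0.74 [194 219 264 305]
1.1 [1.69095879e-01 9.85599606e-01 1.64160105e-05 6.36784910e-06] [208.33311759 589.27363391 238.93020623]
```

View pics/scene0.png

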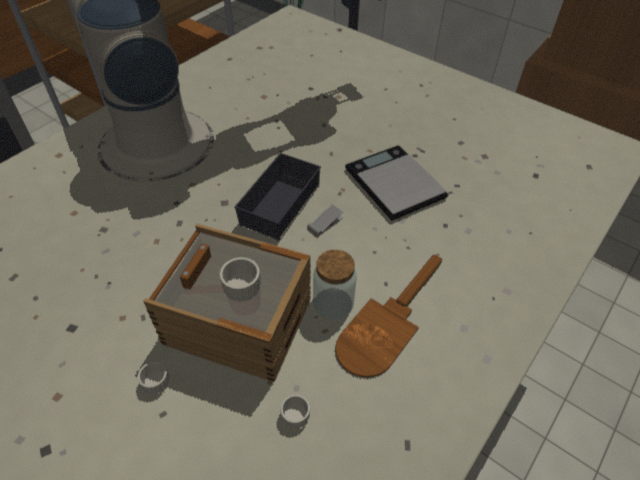

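View pics/side0.png

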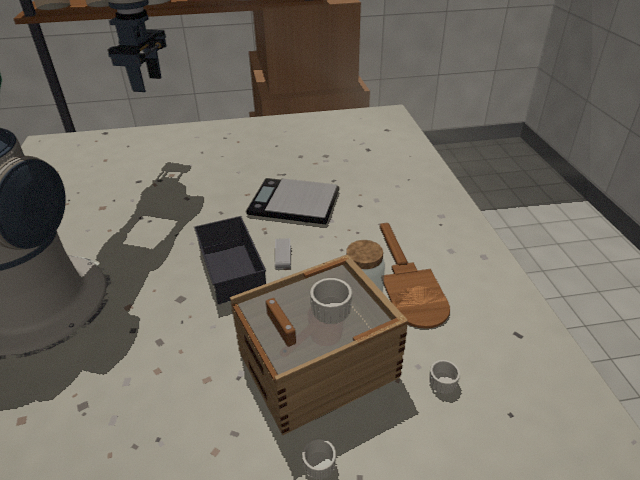

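Ramekin candidates: on the lid (scene 240,278; side 331,300), and two on the counter at scene (152,377) and (295,411). The one on the lid is the largest and stands where the task says. I'll fit the tray pose and enlarge this region.

```bash
cat >> h.py <<'E'
from scipy.optimize import least_squares
def ray(p,u,v,fish=False):
    f=240/np.tan(np.radians(p["fov_y"]/2)); a=np.array([(u-p["cx"])/f,(v-p["cy"])/f]); E=np.array(p["extrinsics"])
    if fish:
        t=np.hypot(*a); d=np.r_[a/t*np.sin(t),np.cos(t)] if t>1e-9 else np.array([0,0,1.])
    else: d=np.r_[a,1]
    return E[:3,3],E[:3,:3]@np.array([d[0],-d[1],-d[2]])
def onz(p,u,v,z,fish=False):
    o,d=ray(p,u,v,fish); return (o+d*(z-o[2])/d[2])[:2]
def proj(p,P,fish=False):
    E=np.array(p["extrinsics"]); c=(np.atleast_2d(P)-E[:3,3])@E[:3,:3]; c=c*[1,-1,-1]
    f=240/np.tan(np.radians(p["fov_y"]/2))
    if fish:
        q=np.linalg.norm(c[:,:2],axis=1); t=np.arctan2(q,c[:,2]); uv=c[:,:2]/np.maximum(q,1e-9)[:,None]*t[:,None]
    else: uv=c[:,:2]/c[:,2:]
    return uv*f+[p["cx"],p["cy"]]
def load(n): return np.load(f"pics/{n}.npy",allow_pickle=True).item()
def T(pose,pts):
    x,y,a=pose; c,s=np.cos(a),np.sin(a); pts=np.atleast_2d(np.array(pts,float))
    return np.c_[x+c*pts[:,0]-s*pts[:,1],y+s*pts[:,0]+c*pts[:,1],pts[:,2]]
E
python3 - <<'E'
from h import *
s,d=load("scene0"),load("side0")
for nm,p,c in [("scene",s,[(198,229),(311,257),(270,348),(150,301)]),("side",d,[(233,297),(347,260),(406,322),(278,376)])]:
    print(nm,"tray corners",[np.round(onz(p,*q,143)).tolist() for q in c])
print("ram rim",onz(s,240,269,173),onz(d,331,291,173))
print("bar top ends",[np.round(onz(s,*q,163)).tolist() for q in [(206,249),(187,281)]],[np.round(onz(d,*q,163)).tolist() for q in [(271,302),(290,333)]])
print("plate",[np.round(onz(s,*q,24)).tolist() for q in [(355,168),(404,156),(446,191),(394,214)]],[np.round(onz(d,*q,24)).tolist() for q in [(281,180),(339,185),(328,220),(267,215)]])
print("clip",onz(s,325,220,15),onz(d,283,255,15),"jar",onz(s,336,264,125),onz(d,365,252,125))
print("tin",[np.round(onz(s,*q,62)).tolist() for q in [(283,156),(320,172),(276,232),(238,206)]])
print("peel",[np.round(onz(s,*q,8)).tolist() for q in [(352,368),(438,258)]])
print("small",[np.round(onz(s,*q,0)).tolist() for q in [(152,388),(294,425)]],[np.round(onz(d,*q,0)).tolist() for q in [(319,478),(445,390)]])
cr=lambda p,x,y,w,h:cv2.resize(p["frame"][y:y+h,x:x+w],None,fx=2.1,fy=2.1,interpolation=cv2.INTER_CUBIC)
cv2.imwrite("pics/crop1.png",np.hstack([cr(s,140,215,185,185),cr(d,222,250,190,185)]))
E
```

```text
scene tray corners [[415.0, -215.0], [619.0, -137.0], [682.0, -317.0], [471.0, -374.0]]
side tray corners [[409.0, -209.0], [611.0, -153.0], [670.0, -313.0], [466.0, -377.0]]
ram rim [ 558.37414761 -249.52005726] [ 563.47467239 -255.07017747]
bar top ends [[476.0, -249.0], [502.0, -317.0]] [[469.0, -252.0], [490.0, -320.0]]
plate [[467.0, 219.0], [535.0, 331.0], [677.0, 286.0], [624.0, 149.0]] [[537.0, 332.0], [683.0, 279.0], [628.0, 133.0], [487.0, 180.0]]
clip [511.07999758  45.5561642 ] [509.56148997  34.85008337] jar [ 654.31242154 -110.37919703] [ 653.56275072 -115.91405585]
tin [[336.0, 110.0], [437.0, 121.0], [480.0, -79.0], [368.0, -74.0]]
peel [[766.0, -204.0], [759.0, 113.0]]
small [[514.0, -448.0], [749.0, -345.0]] [[508.0, -457.0], [741.0, -347.0]]
```

View pics/crop1.png

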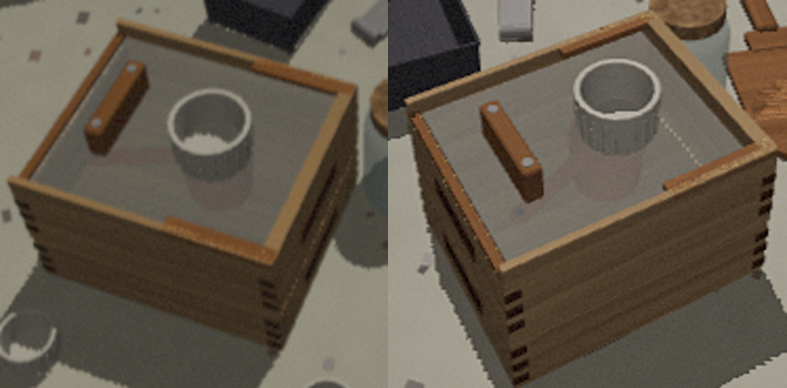

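The crop confirms it: a large fluted ramekin stands on the lid behind the oak bar, with the cup and its handle faintly visible beneath. I'll fit the poses and go look from above.

```bash
cat >> h.py <<'E'
from scipy.spatial.transform import Rotation as R
def down(yaw):  # tool z down, tool y axis (closing) at world angle yaw
    z=np.array([0,0,-1.]); y=np.array([np.cos(yaw),np.sin(yaw),0]); return R.from_matrix(np.c_[np.cross(y,z),y,z]).as_quat()
def best(yaw,pos):  # half turn choice: smallest last-joint magnitude
    c=[(abs(j[5]-readout.read_joints()[5])+ (10 if abs(j[5])>2.8 else 0),q) for q in (down(yaw),down(yaw+np.pi)) if (j:=r.ik(pos,q)) is not None]
    return min(c,key=lambda t:t[0])[1]
E
python3 - <<'E'
from h import *
s,d=load("scene0"),load("side0")
o=np.array([[-112,92,143],[112,92,143],[112,-92,143],[-112,-92,143]])
S=np.array([(197.1,225.5),(309,258.8),(270,339.8),(145.7,301.2)]);D=np.array([(231.5,299),(347.2,256.2),(406.3,321.4),(276.8,378.6)])
f=lambda q:np.r_[(proj(s,T(q,o))-S).ravel(),(proj(d,T(q,o))-D).ravel()]
m=least_squares(f,[540,-265,.3]); q=m.x; print(q,np.round(m.fun,1))
np.save("tray.npy",q)
def fit1(pts,obs,g):
    m=least_squares(lambda t:np.r_[(proj(s,T(t,pts))-obs[0]).ravel(),(proj(d,T(t,pts))-obs[1]).ravel()],g); return m.x,np.abs(m.fun).max()
pl=np.array([[-75,75,24],[75,75,24],[75,-75,24],[-75,-75,24]])
# scale outer plate corners rough -> centre
p=np.array([[-102.5,80,24],[102.5,80,24],[102.5,-80,24],[-102.5,-80,24]])
print("scale",fit1(p,[np.array([(402,147),(447,193),(391,219),(346,164)]),np.array([(264,179),(339,184),(327,224),(247,215)])][:2],[570,240,.3]) )
pos=T(q,[[-10,0,330]])[0]; pos=[pos[0],pos[1],370]
# candidates for tool yaw
for y in (q[2],q[2]+np.pi,q[2]+np.pi/2,q[2]-np.pi/2): print(y,r.ik(pos,down(y)))
Q=best(q[2]+np.pi/2,pos); r.move_pose(pos,Q)
w=cams.capture("wrist"); np.save("pics/wrist1.npy",w,allow_pickle=True); cv2.imwrite("pics/wrist1.png",w["frame"])
print(w["fov_y"],w["cx"],w["cy"],np.round(w["extrinsics"],3).tolist(),readout.read_time_s())
for l in ["ramekin","cup","lid_bar"]:
    for e in nets.spot_in(w,l)[:2]: print(l,e["conf"],np.round(np.array(e["extent"])*[640,480,640,480]))
print("tray corners exp",np.round(proj(w,T(q,o),True)).tolist())
E
```

```text
[ 5.39637376e+02 -2.59340379e+02  3.28311206e-01] [-0.6 -1.4  1.2 -2.9 -0.5  2.6 -2.7  0.6 -1.3 -2.1  0.5 -2.4  2.3 -1.
 -0.2  0.7]
scale (array([ 5.63208248e+02,  2.43606687e+02, -3.97288229e-01]), np.float64(4.807171948745832))
0.32831120629927707 [-5.60746829e-01  3.50139780e-01  1.22489194e+00 -4.44089210e-16
  1.56656093e+00 -8.89058035e-01]
3.46990385988907 [-5.60746829e-01  3.50139780e-01  1.22489194e+00 -4.44089210e-16
  1.56656093e+00  2.25253462e+00]
1.8991075330941736 [-5.60746829e-01  3.50139780e-01  1.22489194e+00 -4.44089210e-16
  1.56656093e+00 -2.45985436e+00]
-1.2424851204956195 [-5.60746829e-01  3.50139780e-01  1.22489194e+00 -4.44089210e-16
  1.56656093e+00  6.81738292e-01]
65.70646984690485 320.21438964099303 234.4315741167858 [[0.323, 0.906, 0.272, 606.884], [-0.946, 0.31, 0.092, -235.824], [-0.001, -0.287, 0.958, 516.167], [0.0, 0.0, 0.0, 1.0]] 4.3667
ramekin 0.88 [401.  39. 442.  78.]
ramekin 0.7 [288. 146. 366. 212.]
lid_bar 0.63 [244. 103. 403. 284.]
tray corners exp [[239.0, 295.0], [229.0, 88.0], [413.0, 89.0], [402.0, 295.0]]
```

View pics/wrist1.png

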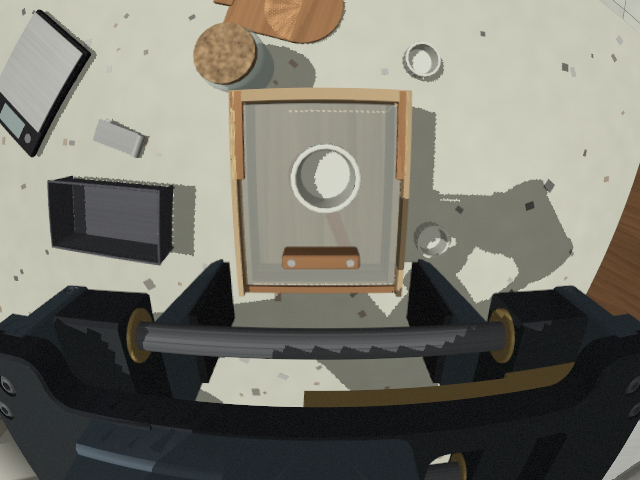

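The wrist view shows the ramekin rim centred at (325,178), the bar's top face at about (320,263), and tray corners that match my fit. The cup handle shows faintly at (335,215) to (350,240). The counter beside the tray is clear, so I'll compute targets and move the ramekin.

```bash
cat >> h.py <<'E'
tray=np.load("tray.npy"); ty=tray[2]
def snap(cam,name):
    p=cams.capture(cam); np.save(f"pics/{name}.npy",p,allow_pickle=True); cv2.imwrite(f"pics/{name}.png",p["frame"]); return p
def loc(p):
    d=np.array(p)[:2]-tray[:2]; c,s=np.cos(ty),np.sin(ty); return np.array([c*d[0]+s*d[1],-s*d[0]+c*d[1]])
def W(x,y,z): return T(tray,[[x,y,z]])[0]
def st(tag): print(tag,"t",round(readout.read_time_s(),2),"F",np.round(readout.read_ft_force(),1),"w",round(readout.read_gripper_width(),1),"pos",np.round(readout.read_eef_pos(),1))
E
python3 - <<'E'
from h import *
w=load("wrist1")
# refine tray with wrist corners
o=np.array([[-112,92,143],[112,92,143],[112,-92,143],[-112,-92,143]])
O=np.array([(238.5,296),(229.5,90),(411.5,90),(402.5,295)])
m=least_squares(lambda q:(proj(w,T(q,o),True)-O).ravel(),tray); print("tray wrist",m.x,np.round(m.fun,1))
np.save("tray.npy",(np.array(m.x)*.6+tray*.4))
import h; h.tray=np.load("tray.npy"); h.ty=h.tray[2]; ty=h.ty
ram=onz(w,325,178,173,True); bar=onz(w,320.5,263.5,163,True)
print("ram",ram,loc(ram),"bar",bar,loc(bar),"edge",onz(w,600,270,0,True))
Q=best(ty+np.pi/2,[*ram,161])
r.move_pose([*ram,215],Q); st("above")
r.movel([*ram,161],rate=100); st("at")
effector.grip(50,15); st("grip")
if readout.read_gripper_width()>57:
    r.movel([*ram,230],rate=120); st("up")
    P=W(20,-215,0)
    r.move_pose([P[0],P[1],120],Q); r.movel([P[0],P[1],34],rate=100); r.movel([P[0],P[1],30.0],rate=20); st("down")
    effector.grip(85); r.movel([P[0],P[1],130],rate=150); st("rel")
    snap("side","side1")
E
```

```text
tray wrist [ 5.38352281e+02 -2.59371522e+02  3.30364443e-01] [ 0.9 -0.2 -0.8 -0.1  0.6 -0.3 -0.7  0.6]
ram [ 562.60435567 -255.4601644 ] [23.72242633 -3.99278329] bar [ 477.38852041 -280.17399141] [-64.90563024   0.19999775] edge [ 564.1798823  -805.52416266]
above t 5.19 F [-0.2 -0.7  0.6] w 91.0 pos [ 563.1 -255.8  216.2]
at t 5.88 F [-0.2  0.2 -0.3] w 91.0 pos [ 563.  -255.7  161.8]
grip t 6.41 F [-0.7  0.1  4. ] w 65.2 pos [ 562.8 -255.6  161.3]
up t 7.13 F [ 0.9  0.1 -2.8] w 65.1 pos [ 562.2 -255.2  229.3]
down t 9.43 F [ 0.4 -0.7  0.6] w 64.8 pos [ 627.6 -456.5   30.3]
rel t 10.76 F [ 0.6 -0.4 -0.4] w 84.8 pos [ 626.9 -455.9  129. ]
```

```bash
python3 - <<'E'
from h import *
import sys
ey=np.array([-np.sin(ty),np.cos(ty),0])
bx=-63; g=W(bx,0,161)
Q=best(ty,[*g[:2],161]); 
effector.grip(45,40)
r.move_pose([g[0],g[1],215],Q)
r.movel(g,rate=100); st("at bar")
effector.grip(5,40); st("grip")
if readout.read_gripper_width()<13: sys.exit("missed")
g=np.array(readout.read_eef_pos()); q0=R.from_quat(readout.read_orientation()); print("bar loc",loc(g))
g=W(*loc(g),161.)
def pose(s,th,lift):
    piv=W(98,0,126); Rt=R.from_rotvec(th*ey); p=piv+Rt.apply(g-piv)
    return p+W(-s,0,lift)-W(0,0,0),(Rt*R.from_quat(Q)).as_quat()
for s,lift,v in [(0,0.3,15),(30,.5,60),(60,.8,60),(90,1.0,60),(102,1.5,60)]:
    p,q=pose(s,(9.8 if s<100 else 9)/(202-min(s,95)),lift); r.movel(p,q,rate=v); st(s)
    if np.linalg.norm(readout.read_ft_force())>30: print("high force"); break
snap("side","side2"); snap("wrist","wrist2")
a=load("side1")["frame"][240:480,210:480]; b=load("side2")["frame"][240:480,210:480]
cv2.imwrite("pics/crop2.png",cv2.resize(np.hstack([a,b]),None,fx=1.48,fy=1.48,interpolation=cv2.INTER_CUBIC))
E
```

```text
at bar t 13.66 F [-1.3  0.2 -0.1] w 45.1 pos [ 479.5 -280.   161.3]
grip t 14.22 F [-1.   0.4  4.9] w 15.8 pos [ 479.4 -279.8  161.3]
bar loc [-62.90098045  -0.07680919]
0 t 14.92 F [ 0.4  0.5 -1.7] w 15.5 pos [ 481.1 -279.   168.9]
30 t 15.56 F [-0.8 -1.6 -2.9] w 15.4 pos [ 453.1 -288.9  170.7]
60 t 16.2 F [ 0.1  0.2 -3.4] w 16.1 pos [ 425.3 -298.4  172.9]
90 t 16.84 F [-0.6  0.7 -2.2] w 16.0 pos [ 397.7 -307.9  176. ]
102 t 17.19 F [-0.1  0.3 -2.9] w 15.6 pos [ 385.8 -311.8  175.9]
```

View pics/crop2.png

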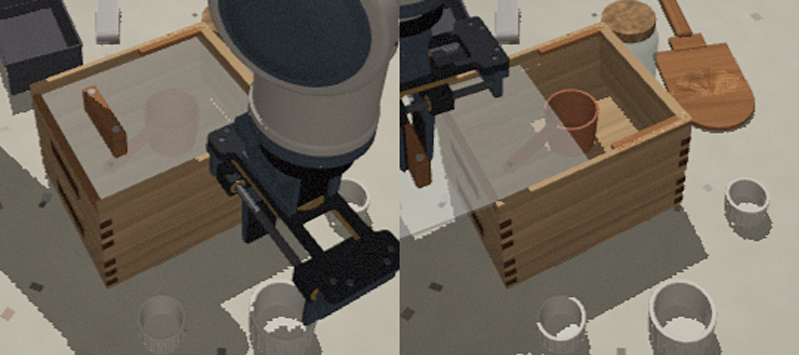

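The ramekin stands upright on the counter (crop 682,315), the lid is out past the keepers in the gripper, and the cup is visible (570,120). Now I'll lift the lid and lay it down in front of the tray.

```bash
python3 - <<'E'
from h import *
p=np.array(readout.read_eef_pos()); r.movel(p+[0,0,45],rate=120)
Q=best(ty,[*W(-312,0,0)[:2],220]); st("lift")
a=W(-240,0,220); r.movel(a,Q,rate=150)
b=W(-312,0,120); print(r.ik(W(-312,0,35),Q)); r.movel(b,Q,rate=150); st("above")
r.movel(W(-312,0,38.5),rate=100); st("near")
for z in (36.5,35.2,34.2):
    r.movel(W(-312,0,z),rate=15); st(z)
    if readout.read_ft_force()[2]>1.5: break
effector.grip(40); st("open")
r.movel(W(-312,0,180),rate=150)
c=W(-10,0,330); r.move_pose(c,best(ty+np.pi/2,c))
w=snap("wrist","wrist3"); st("look")
for n in ("wrist","scene","side"):
    p=w if n=="wrist" else snap(n,n+"3")
    for e in nets.spot_in(p,"cup")[:2]: print(n,e["conf"],np.round(np.array(e["extent"])*[640,480,640,480]))
E
```

```text
lift t 17.82 F [ 0.5 -0.1 -2.2] w 16.0 pos [ 386.2 -311.6  220.7]
[-1.11366960e+00  5.90231133e-01  2.00569428e+00 -4.44089210e-16
  5.45667245e-01 -1.44321275e+00]
above t 19.47 F [-0.   0.8 -2.1] w 16.0 pos [ 244.2 -360.5  120.4]
near t 20.43 F [-0.2 -0.8 -3.1] w 16.0 pos [ 243.8 -360.6   38.9]
36.5 t 20.72 F [-1.2  0.3 -2.4] w 16.0 pos [ 243.7 -360.4   36.7]
35.2 t 20.97 F [-0.4  0.3  0. ] w 15.9 pos [ 243.7 -360.5   35.3]
34.2 t 21.22 F [-1.8  3.  27.2] w 15.6 pos [ 243.7 -360.5   35. ]
open t 21.77 F [ 0.4 -0.8  0.2] w 40.0 pos [ 243.6 -360.3   34.1]
look t 24.23 F [-0.5 -0.7 -0.3] w 39.8 pos [ 528.5 -263.2  329.1]
wrist 0.82 [277. 142. 356. 267.]
wrist 0.55 [476. 122. 622. 232.]
scene 0.75 [181. 277. 260. 318.]
scene 0.44 [306. 208. 342. 235.]
side 0.76 [283. 301. 342. 356.]
side 0.44 [249. 178. 286. 220.]
```

View pics/wrist3.png

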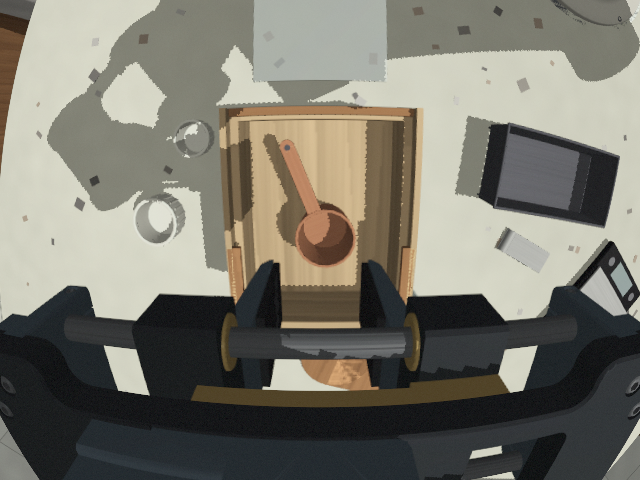

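View pics/scene3.png

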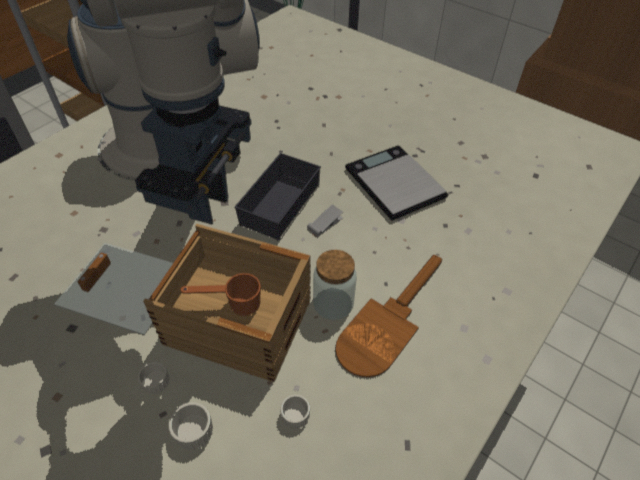

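The tray is open, with the cup rim at wrist (325,238) and the handle tip at (287,147). The lid lies flat with its bar up in front of the tray, seen in scene around (118,287). Next I'll locate the plate and the cup and pick the cup.

```bash
python3 - <<'E'
from h import *
import sys
w,s,d=load("wrist3"),load("scene3"),load("side3")
cup=onz(w,325,238,118,True); tip=onz(w,287,146,117,True); v=tip-cup
print("cup",cup,loc(cup),"handle len",np.hypot(*v)," ang rel tray deg",np.degrees(np.arctan2(v[1],v[0])-ty))
e=nets.spot_in(d,"cup")[0]
print("cup rim chk scene",onz(s,243,287,118),"side",onz(d,322,321,118))
C=[]
for p,(x0,y0,x1,y1) in ((s,(340,140,452,222)),(d,(243,174,343,228))):
    im=cv2.cvtColor(p["frame"],cv2.COLOR_BGR2GRAY)[y0:y1,x0:x1]
    b=(im>110).astype(np.uint8); n,L,S,c=cv2.connectedComponentsWithStats(b)
    # component nearest the crop centre
    k=L[(y1-y0)//2,(x1-x0)//2+6]; cnt=cv2.findContours((L==k).astype(np.uint8),0,1)[0][0].reshape(-1,2)+[x0,y0]
    wp=np.array([onz(p,*(q+.0),24) for q in cnt]).astype(np.float32)
    print(S[k],cv2.minAreaRect(wp)); C.append(cv2.minAreaRect(wp))
Q=best(ty+np.pi/2,[*cup,108])
effector.grip(82)
r.move_pose([*cup,190],Q); r.movel([*cup,112],rate=100); r.movel([*cup,107.5],rate=40); st("at")
effector.grip(50,15); st("grip")
if readout.read_gripper_width()<55: sys.exit("?")
r.movel([*cup,230],rate=120); st("up")
snap("side","side4")
E
```

```text
cup [ 553.65119867 -248.99324375] [17.34380149  5.02349244] handle len 98.98588159589113  ang rel tray deg -158.39973501622586
cup rim chk scene [ 555.72544044 -247.40987496] side [ 546.7632634  -264.74428936]
[   0    0  112   82 6514] ((569.114013671875, 258.0299072265625), (292.0242919921875, 281.3993225097656), 38.791446685791016)
[   0    0  100   54 3766] ((428.933349609375, 150.4141845703125), (6.2765350341796875, 21.936058044433594), 15.854660034179688)
at t 27.12 F [-0.1  0.5 -0.2] w 82.2 pos [ 553.6 -248.9  107.5]
grip t 27.59 F [-0.2  0.6  0.4] w 59.8 pos [ 553.7 -249.   107.6]
up t 28.77 F [-0.7  0.  -1.7] w 60.3 pos [ 553.3 -248.8  229.2]
```

```bash
python3 - <<'E'
from h import *
s,d=load("scene3"),load("side4")
f=lambda p,x,y:cv2.resize(p["frame"][y:y+100,x:x+130],None,fx=3,fy=3,interpolation=cv2.INTER_CUBIC)
cv2.imwrite("pics/crop3.png",np.hstack([f(s,330,130),f(d,230,150)]))
E
```

```text
(no output)
```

View pics/crop3.png

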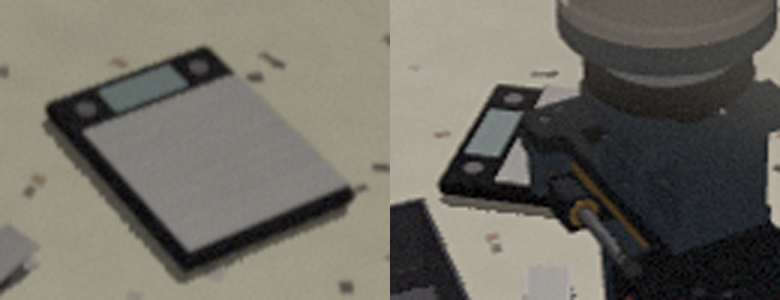

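```bash
python3 - <<'E'
from h import *
s,d=load("scene0"),load("side0")
o=np.array([[-75,-75,24],[-75,75,24],[75,75,24],[75,-75,24]])
S=np.array([(358,172.7),(407.7,155.7),(446,192.7),(393.3,214)])
m1=least_squares(lambda q:(proj(s,T(q,o))-S).ravel(),[575,240,-.4]); print(m1.x,np.abs(m1.fun).max())
D=np.array([(267,215),(281,180),(339,185),(328,220)])
m2=least_squares(lambda q:(proj(d,T(q,o))-D).ravel(),[575,240,-.4]); print(m2.x,np.abs(m2.fun).max())
c=(2*m1.x[:2]+m2.x[:2])/3; print(c)
base=np.arctan2(c[1],c[0])-np.arctan2(-249,553.6)
y0=R.from_quat(readout.read_orientation()).as_matrix()[:,1]; a=np.arctan2(y0[1],y0[0])
Q=down(a+base)  # keep the wrist joint about as it is
print(r.ik([*c,64],Q))
r.move_pose([*c,200],Q); st("above")
r.movel([*c,68],rate=120)
for z in (65.5,64.3,63.3,62.5):
    r.movel([*c,z],rate=20); st(z)
    if readout.read_ft_force()[2]>0.8: break
effector.grip(85); r.movel([*c,150],rate=120)
r.move_pose([350,350,330],Q); st("away")
p=snap("scene","scene5"); q=snap("side","side5")
f=lambda p,x,y:cv2.resize(p["frame"][y:y+330,x:x+320],None,fx=1.25,fy=1.25,interpolation=cv2.INTER_CUBIC)
cv2.imwrite("pics/crop4.png",np.hstack([f(p,135,135),f(q,150,150)]))
E
```

```text
[ 5.81888798e+02  2.44293060e+02 -3.99292172e-01] 1.3051820309127038
[ 5.83435858e+02  2.30060078e+02 -3.43439820e-01] 1.2238036097234328
[582.40448451 239.54873281]
[ 2.95434752e-01  7.00882217e-01  1.49711095e+00 -4.44089210e-16
  9.43599490e-01 -2.41778084e+00]
above t 30.6 F [ 0.5  0.1 -2. ] w 60.4 pos [582.8 238.6 200.1]
65.5 t 32.12 F [ 0.  -0.9 -1.3] w 59.9 pos [582.4 239.6  65.7]
64.3 t 32.38 F [ 0.5 -0.  -1.3] w 60.3 pos [582.4 239.5  64.3]
63.3 t 32.62 F [1.5 2.3 3.3] w 60.1 pos [582.7 239.8  63.6]
away t 35.27 F [-0.   0.7 -0.1] w 85.2 pos [350.7 349.7 329.2]
```

View pics/crop4.png

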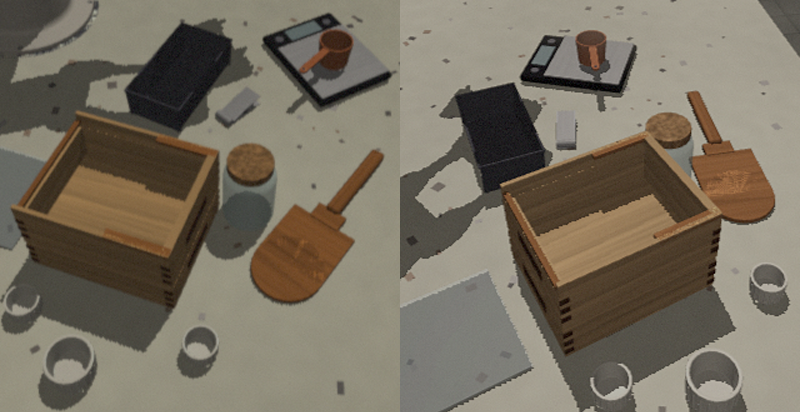

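The cup stands upright in the middle of the plate (crop 335,45 and 591,47). The ramekin stands on the counter, the lid lies flat, and the clip, peel, jar and tin haven't moved.

```bash
python3 -c "
from h import *
print(workorder.job_done())"
```

```text
the job is handed in; nothing more can be done
None
```

The job is handed in: the ramekin is on the bare counter, the lid lies flat with its bar up in front of the trays, and the measuring cup stands upright on the scale plate, all at about 35 s on the robot's clock. The last pictures show the clip, peel, jar and loaf tin where they were; the verdict was not reported back.

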